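Sort the stripped drawbar parts

ROBOT

A 6-joint arm with a two-finger parallel gripper is mounted at the origin on the work surface. World frame = base frame: x ahead of the robot, y to its left, z up, the work surface at z = 0. Lengths are in mm, angles in rad, forces in N, time in s.
With the tool pointing down it reaches from about 350 to 775 mm from the base axis. Payload 7.3 kg.
Tool frame: the origin (TCP) lies at the very end of the fingers, on their centre line; the grasp point (between the pads) lies 19 mm behind it (bot.grip_point_offset is the distance from the TCP to the grasp point, in mm); z points along the fingers, y is the line along which they close (so a half turn about z gives the same grasp; the last joint's range is limited). The gripper opens to 92 mm and grips with 3 to 60 N. Pads are 19 mm wide; open, the fingers measure 130 mm over their backs; the gripper's body (75 mm by 190 mm) begins 47 mm behind the grasp point.
Start: joints at [-1.335, 0.342, 1.524, -0, 1.275, -0.146], TCP at [195.634, -487.209, 226.741] pointing down, gripper open.
Joint ranges: [-2.53, 2.53], [-0.77, 2.02], [0.04, 2.7], [-1, 4.14], [0.28, 2.66], [-3.11, 3.11]. Speed limits (rad/s): [2.57, 2.57, 3.14, 3.14, 3.14, 3.14].

INTERFACE

Orientations are given as [roll, pitch, yaw] about the fixed x, y, z axes, in that order (R = Rz(yaw) Ry(pitch) Rx(roll)).
In Python, from plant import bot gives the robot as it stands. The module is installed in compiled form; this text tells all that it offers.
- The arm moves only by the shell command python3 -m jog 'ROWS' [OPENING]. ROWS is JSON, a list of rows, each a list of 6 numbers: the shift along the tool's x, y, z in mm, then the turn, a rotation vector about the tool's x, y, z in rad. In form: [[dx, dy, dz, rx, ry, rz], ...]. A call has 1 to 12 rows; each row shifts and turns the commanded pose from where the row before left it, along the tool's axes as they then stand; what a row does not reach is not made up. A row lasts 1/10 s, in which the tool goes at most 50 mm and 8.59 degrees, less where a joint would pass 70% of its speed; a pose out of reach is approached as far as the arm can. A call with a gripper value outside its range is refused whole. OPENING is the opening in per cent of the stroke, from 0 (shut) to 100 (fully open), set as the call begins (- or left out, the last holds). The fingers move at their own pace and stop on an object; the grip force is fixed at half the most. Time passes only in rows, so rows that do not move let the fingers close. It gives the time, the measured TCP pose, the force, the opening and the grip force at its end, in the units of the state.
- bot.get_obs(): the state, without advancing time (a new reading comes with each control period).
- bot.capture(name): name is "scene" or "top" or "wrist"; returns the picture (420x560x3 uint8, red, green, blue); there is no depth.
- bot.camera_model(name): a dict with "fx", "fy", "cx", "cy" (pixels), "position" and "orientation" of the camera in the world; the wrist camera has in their place "T_tool_cam" (4x4, takes a point from camera to tool coordinates, whose origin is the TCP and whose axes are the flange's). Camera axes: x right, y down, z forward; pixel columns grow to the right and rows downward; lengths in mm; the calibration is good to about 2 mm. A picture is of the moment at which its call begins: read the wrist's pose just before it. camera_model takes no time and is no camera call.
- bot.close_job(): hands the job in; it is judged then, once.
Trained networks look in the newest picture that a camera, given by its name, has taken for a name from the list of things; names that differ only in an ending like _2 or _b are one class to them, and where a whole thing is asked for, a point or a joint stands for the part that bears it (a point fixed in the world has none). Each returns a list of dicts, best first, with "p" (0 to 1); they miss things now and then, are a little off and sometimes report something else, mostly with a low value. They report only what shows in the picture. A call takes as long as a camera call. They do not tell look-alikes from the thing itself.
- bot.outline_of(target, camera): "mask" (420x560 bool, what is visible of it) and "pixel" ([column, row] in pixels, amid what is visible of it).
The state is a dict: "time": time; "joint_positions": joint angles; "dq": joint speeds; "tau": joint torques, N m; "tool_pos": TCP position; "tcp_rot": TCP orientation; "contact_force": force on the tool from outside, world axes, zero at the start; "moment": the same for the moment, N m; "grip_width": finger opening in mm; "finger_force": force on a finger pad.
Only numpy, scipy, OpenCV 4.12 (cv2) and the standard library are available. Lean on these libraries where they do the work, as an engineer would, in place of code of your own. Each camera call takes 0.05 s, during which the arm holds its last target. There are 200 camera calls.

TASK

The parts of a stripped spindle drawbar lie mixed on the drawing: stack the three cone washers on the stacking arbor with their faces alternating, a hollow-side-up one at the bottom, then the domed one, then the other hollow-side-up one (each already lies the way up it belongs). Put the nut into the bin that holds nuts and the sleeve into the bin that holds sleeves, each sitting flat on the bin's floor in the free space in front of the stock. Leave the calculator and the mug where they are.

Things in the scene. Friction and masses are not known exactly. Their poses are not given: they have to be found in the camera images.
- cup_a: Cone washer (disc spring), dark steel with polished contact rims: 60 mm outside, bore 30.6 mm, material 5 mm, 9 mm high over all. It lies hollow side up: a shallow dish whose bright rim is the outer edge. Its 5 mm high outer rim spans 4 to 9 mm above what it rests on; it rests on the flat around its bore (31 to 37 mm diameter). Origin on the axis at mid-height (4.5 mm up), z up. About 80 g.
- cup_b: A second cone washer, identical to cup_a and also lying hollow side up; origin likewise. The two are interchangeable.
- dome: Cone washer (disc spring), dark steel with polished contact rims: 60 mm outside, bore 30.6 mm, material 5 mm, 9 mm high over all. It lies domed side up: its bright rim is the raised one around the bore. Its 5 mm high outer rim spans 0 to 5 mm above what it rests on. Origin on the axis at mid-height (4.5 mm up), z up. About 80 g.
- nut: Plain steel hexagon nut, 46 mm across flats, 53 mm across corners, 24 mm high, threaded bore 28 mm, lying flat. Origin at its centre (12 mm up), z up along the bore; corners on its +-x axis, a pair of flats faces its +-y axis, the other pairs are 60 degrees round. About 200 g.
- sleeve: Plain steel spacer sleeve (short tube), 40 mm outside, bore 30.4 mm, 34 mm long, standing on end. Origin at its centre (17 mm up), z along the bore. About 140 g.
- arbor: Stacking arbor, fixed: round foot 90 mm across and 10 mm high, seat collar 42 mm across whose top (the seat) is 30 mm above the desk, and above it an upright bright pin 27.5 mm across that is straight up to 64 mm and then tapers to 12 mm across at its top, 78 mm above the desk. Washers drop over the pin. Origin on the axis under the foot, at desk height, z up. Stacked as asked, the washers' origins come to 34.5, 43.5 and 52.5 mm above this origin.
- nut_bin: Open blue plastic bin, fixed, 140 mm (its x) by 130 mm (its y), 30 mm high, walls and floor 3 mm. Two hexagon nuts like the loose one lie side by side along its far (+x) wall, filling the inside from x = +17 mm on; the front part, x -67 to +17 mm and y -62 to +62 mm, is free. Origin under the centre of the floor, z up.
- sleeve_bin: The same blue bin, fixed, but with three sleeves like the loose one standing in a row along its far (+x) wall, from x = +24 mm on, tops at 37 mm; the front part, x -67 to +24 mm, is free. Origin under the centre of the floor, z up.
- calculator: Black pocket calculator lying loose at the right-hand side of the work, 150 x 80 mm, 17 mm high, origin under its centre. Bystander: not to be disturbed.
- mug: White mug standing loose at the left-hand side of the work, 80 mm across, 92 mm high, handle on its +y side, origin under its centre. Bystander: not to be disturbed.
Things that resemble listed ones, but are neither listed nor needed, are in the scene too. What is shaped like the cup_a but green is not meant.

How it is judged:
By the outcome, as a careful person would: the job done as asked, in the order asked, and still so for the second after the job is handed in, with the robot touching nothing.
It also fails if it takes over 115 s, if anything falls off the work surface, if the arm or the gripper's body presses on something with over 40 N, if the wrist force passes 120 N, or if a joint passes its speed limit or range.

## Working session

There is one attempt and no reset: what is moved stays moved. The work goes in short steps, Python scripts to look and compute and a shell command to move; the robot and the scene stay as the last step left them, time stands still between calls to the robot, and variables do not carry over. Pictures are saved under pics/ and viewed, at most 14 in all, crops included, and the job is handed in when it is done.

```bash
mkdir -p pics; ls
python3 - <<'E'
from plant import bot
import cv2,numpy as np
o=bot.get_obs();print({k:np.round(v,3).tolist() for k,v in o.items()})
for n in ("top","scene"):
    im=bot.capture(n);cv2.imwrite(f"pics/{n}0.png",im[:,:,::-1]);print(bot.camera_model(n))
print(bot.camera_model("wrist"))
E
```

```text
pics
{'time': 0.0, 'joint_positions': [-1.335, 0.343, 1.525, 0.0, 1.275, -0.146], 'dq': [-0.0, 0.002, -0.002, 0.001, -0.0, 0.0], 'tau': [0.0, -43.124, -24.422, 0.072, 0.056, -0.0], 'tool_pos': [195.553, -486.78, 226.037], 'tcp_rot': [-3.14, -0.0, 0.382], 'contact_force': [0.34, 0.119, -1.18], 'moment': [0.028, 0.021, 0.021], 'finger_force': 0.0, 'grip_width': 91.845}
{'fx': 524.4630975574929, 'fy': 524.4630975574929, 'cx': 272.98720329931797, 'cy': 214.89446562375792, 'position': array([ 265.33154078,   13.40540929, 1404.39781458]), 'orientation': array([-2.99180857, -0.02077947, -1.54668746])}
{'fx': 447.6558320351999, 'fy': 447.6558320351999, 'cx': 282.8923389384429, 'cy': 214.44919688054833, 'position': array([1205.64354028, -344.22933552,  887.96593067]), 'orientation': array([-2.39335788,  0.00601273,  1.12210411])}
{'fx': 332.57072426587575, 'fy': 332.57072426587575, 'cx': 282.6908465061206, 'cy': 212.40777042032633, 'T_tool_cam': array([[-5.33200154e-04, -9.54214316e-01, -2.99123311e-01,
         8.03626528e+01],
       [ 9.99999212e-01, -1.68814747e-04, -1.24401634e-03,
        -1.32051571e+00],
       [ 1.13656177e-03, -2.99123738e-01,  9.54213654e-01,
        -1.58854639e+02],
       [ 0.00000000e+00,  0.00000000e+00,  0.00000000e+00,
         1.00000000e+00]])}
```

View pics/top0.png

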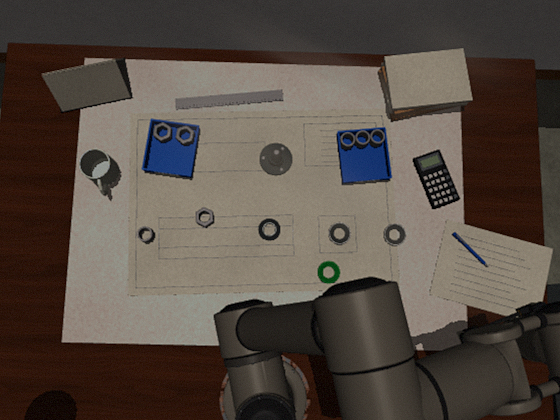

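View pics/scene0.png

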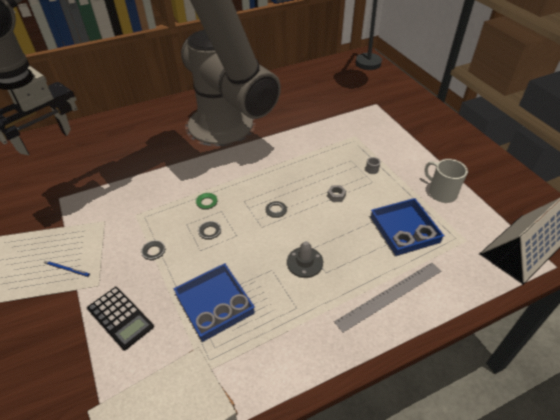

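Top view: nut bin (172,148), arbor (276,158), sleeve bin (363,155). Nut (205,217), sleeve (147,235). Washer-like: (269,230), (339,233), (394,234), and green decoy (328,271), ruled out by colour. Stock nuts and sleeves lie inside the bins. The one at (269,230) seems to be the dome; I'll check with a crop and measure.

```bash
cat > h.py <<'E'
from plant import bot
import cv2,numpy as np
from scipy.spatial.transform import Rotation as R
def cam(n):
    m=bot.camera_model(n); K=np.array([[m['fx'],0,m['cx']],[0,m['fy'],m['cy']],[0,0,1]])
    if n=='wrist':
        o=bot.get_obs(); T=np.eye(4);T[:3,:3]=R.from_euler('xyz',o['tcp_rot']).as_matrix();T[:3,3]=o['tool_pos']
        T=T@m['T_tool_cam']; return K,T[:3,:3],T[:3,3]
    return K,R.from_euler('xyz',m['orientation']).as_matrix(),np.array(m['position'])
def ray(c,px,z):
    K,r,p=c; d=r@np.linalg.inv(K)@np.array([px[0],px[1],1.]); return p+d*(z-p[2])/d[2]
def proj(c,P):
    K,r,p=c; q=K@(r.T@(np.atleast_2d(P)-p).T); return (q[:2]/q[2]).T
E
python3 - <<'E'
from h import *
im=bot.capture("top");c=cam("top")
H={'cup_a':6,'dome':5,'nut':12,'sleeve':17,'arbor':20,'nut_bin':15,'sleeve_bin':15,'calculator':8,'mug':46}
for n,h in H.items():
    for d in bot.outline_of(n,"top"):
        v,u=np.nonzero(d['mask']); ct=(u.mean(),v.mean())
        print(n,round(d['p'],2),np.round(d['pixel']),np.round(ct,1),u.size,np.round(ray(c,ct,h)[:2],1))
a=cv2.resize(im[185:290,125:415],None,fx=2.7,fy=2.7,interpolation=cv2.INTER_CUBIC)
cv2.imwrite("pics/crop1.png",a[:,:,::-1])
E
```

```text
cup_a 0.84 [339. 228.] [338.4 231.6] 324 [ 436.3 -187.7]
cup_a 0.67 [396. 233.] [394.3 233.9] 255 [ 434.2 -338.7]
cup_a 0.52 [333. 270.] [328.4 271.1] 330 [ 329.9 -161.5]
dome 0.55 [269. 232.] [268.9 229.1] 272 [438.4  -0.6]
nut 0.68 [203. 213.] [203.7 216.2] 244 [467.6 175. ]
nut 0.51 [395. 232.] [394.5 233.9] 318 [ 433.5 -337.7]
nut 0.28 [ 99. 165.] [ 98.5 167.9] 1196 [591.7 464.3]
sleeve 0.63 [143. 237.] [144.3 234.5] 138 [413.5 329.1]
sleeve 0.55 [363. 157.] [362.7 154.7] 2627 [ 648.3 -251.5]
arbor 0.87 [272. 156.] [274.8 158.4] 836 [630.  -11.6]
nut_bin 0.68 [169. 149.] [170.1 147.7] 2723 [652.9 274. ]
sleeve_bin 0.68 [362. 157.] [362.8 154.7] 2679 [ 649.  -252.3]
calculator 0.83 [435. 178.] [435.1 178.2] 1599 [ 590.5 -452.1]
mug 0.92 [ 98. 167.] [ 98.2 167.4] 1177 [585.  454.2]
```

View pics/crop1.png

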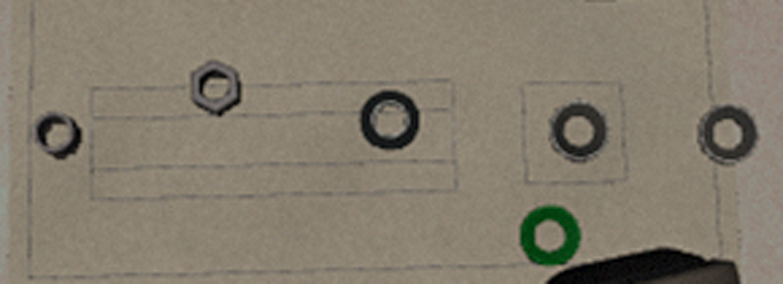

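The crop confirms it: dome at (269,230) with a bright bore rim. Cups are at (339,233) and (394,234) with bright outer rims, and the green one at (328,271) is not meant. I'll go over the right-hand cup first, with yaw set to 0.

```bash
python3 -m jog '[[0,0,0,0,0,0.1275],[0,0,0,0,0,0.1275],[0,0,0,0,0,0.127],[30,-18.5,16,0,0,0],[30,-18.5,16,0,0,0],[30,-18.5,16,0,0,0],[30,-18.5,16,0,0,0],[30,-18.5,16,0,0,0],[30,-18.5,16,0,0,0],[30,-18.5,16,0,0,0],[29,-18.5,15,0,0,0]]' 100
python3 - <<'E'
from h import *
c=cam("wrist");im=bot.capture("wrist");cv2.imwrite("pics/w1.png",im[:,:,::-1])
o=bot.get_obs();print(o['tool_pos'],o['tcp_rot'])
for n,h in (('cup_a',9),):
  for d in bot.outline_of(n,"wrist"):
    v,u=np.nonzero(d['mask']);hull=cv2.convexHull(np.c_[u,v].astype(np.int32));e=cv2.fitEllipse(hull)
    print(d['p'],e,u.size,ray(c,e[0],h))
E
```

```text
time: 1.7
tool_pos: [435.9, -338.4, 99.1]
tcp_rot: [3.141, -0.0, -0.0]
contact_force: [-0.6, -0.9, 0.5]
grip_width: 91.9
finger_force: 0.0
[ 438.49686996 -334.79397451   96.79351231] [-3.13812286e+00  2.38219631e-04  1.92177850e-03]
0.89 ((94.98954010009766, 219.84242248535156), (69.51693725585938, 80.747314453125), 117.84326934814453) 3448 [ 431.56068517 -188.83641507    9.        ]
0.63 ((282.7775573730469, 219.04286193847656), (72.66693878173828, 75.89762115478516), 86.51274871826172) 3346 [ 432.16759312 -337.28237907    9.        ]
```

View pics/w1.png

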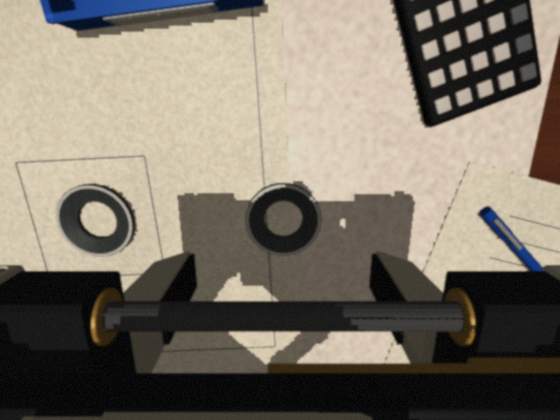

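The picture shows the cup at (283,219) between the open fingers, with the second cup at (95,220). I'll let the arm settle and re-measure, since the pose was still moving.

```bash
cat >> h.py <<'E'
def look(names,tag=None):
    c=cam("wrist");im=bot.capture("wrist")
    if tag: cv2.imwrite(f"pics/{tag}.png",im[:,:,::-1])
    o=bot.get_obs();print('t',round(o['time'],2),np.round(o['tool_pos'],1),np.round(o['tcp_rot'],3))
    for n,h in names:
        for d in bot.outline_of(n,"wrist"):
            if d['p']<.3: continue
            v,u=np.nonzero(d['mask'])
            if u.size<50: continue
            e=cv2.fitEllipse(cv2.convexHull(np.c_[u,v].astype(np.int32)))
            print(n,round(d['p'],2),np.round(e[0],1),np.round(e[1],1),u.size,np.round(ray(c,e[0],h)[:2],1))
    return im,c
E
python3 -m jog '[[0,0,0,0,0,0],[0,0,0,0,0,0],[0,0,0,0,0,0]]'
python3 - <<'E'
from h import *
look([('cup_a',9)]);look([('cup_a',9)])
o=bot.get_obs();print(o['tool_pos'],o['contact_force'])
E
```

```text
time: 2.1
tool_pos: [434.1, -340.3, 100.4]
tcp_rot: [3.141, -0.001, -0.002]
contact_force: [0.0, 0.7, -0.2]
grip_width: 92.1
finger_force: 0.0
t 2.15 [ 434.1 -340.3  100.4] [ 3.141e+00 -1.000e-03 -2.000e-03]
cup_a 0.72 [ 92.6 217.2] [69.9 80.7] 3484 [ 431.9 -188.5]
cup_a 0.69 [280.1 216.5] [72.4 75.7] 3304 [ 432.2 -337.1]
t 2.25 [ 434.2 -340.   100.2] [ 3.141e+00 -1.000e-03 -2.000e-03]
cup_a 0.78 [ 92.9 217.5] [68.9 80.4] 3419 [ 431.7 -188.7]
cup_a 0.69 [280.4 216.6] [73.2 76.5] 3417 [ 432.1 -337.2]
[ 434.25409281 -339.88084768  100.14048445] [-0.18110648  0.91162877 -0.56658672]
```

```bash
python3 -m jog '[[-2.3,-2.2,40,0,0,0],[0,0,40,0,0,0],[0,0,10,0,0,0],[0,0,4,0,0,0],[0,0,1,0,0,0],[0,0,0,0,0,0],[0,0,0,0,0,0]]';python3 -m jog '[[0,0,0,0,0,0],[0,0,0,0,0,0],[0,0,0,0,0,0],[0,0,0,0,0,0],[0,0,0,0,0,0],[0,0,0,0,0,0]]' 50
```

```text
time: 3.0
tool_pos: [433.1, -337.8, 6.2]
tcp_rot: [3.14, -0.002, -0.0]
contact_force: [0.5, 0.0, 0.0]
grip_width: 92.1
finger_force: 0.0
time: 3.6
tool_pos: [432.4, -337.2, 4.8]
tcp_rot: [3.141, -0.0, -0.0]
contact_force: [0.3, -0.3, -0.1]
grip_width: 59.5
finger_force: 30.0
```

```bash
python3 -m jog '[[0,0,0,0,0,0],[0,0,2,0,0,0],[0,0,0,0,0,0]]' 85; python3 -m jog '[[0,0,0,0,0,0.1428],[0,0,0,0,0,0.1428],[0,0,0,0,0,0.1428],[0,0,0,0,0,0.1428],[0,0,0,0,0,0.1428],[0,0,0,0,0,0.1428],[0,0,0,0,0,0.1428],[0,0,0,0,0,0.1428],[0,0,0,0,0,0.1428],[0,0,0,0,0,0.1428],[0,0,0,0,0,0.1428],[0,0,0,0,0,0]]'; python3 -m jog '[[0,0,0,0,0,0],[0,0,0,0,0,0],[0,0,0,0,0,0],[0,0,0,0,0,0],[0,0,0,0,0,0],[0,0,0,0,0,0]]' 50; python3 -c "
from plant import bot
print(bot.get_obs()['joint_positions'])"
```

```text
time: 3.9
tool_pos: [432.2, -336.9, 2.4]
tcp_rot: [-3.141, 0.0, -0.0]
contact_force: [-0.6, 0.4, 0.4]
grip_width: 76.5
finger_force: 0.0
time: 5.1
tool_pos: [432.3, -337.0, 2.6]
tcp_rot: [3.141, 0.0, -1.572]
contact_force: [-0.0, -0.2, 0.0]
grip_width: 78.2
finger_force: 0.0
time: 5.7
tool_pos: [432.3, -337.1, 2.7]
tcp_rot: [3.142, -0.0, -1.571]
contact_force: [-0.1, -0.4, -0.7]
grip_width: 59.2
finger_force: 30.0
[-8.01976746e-01  6.57347415e-01  1.70538867e+00 -1.03047287e-04
  7.78860642e-01  2.33955747e+00]
```

```bash
python3 -m jog '[[0,0,-43,0,0,-0.1428],[0,0,-43,0,0,-0.1428],[0,0,-43,0,0,-0.1428],[0,0,0,0,0,-0.1428],[0,0,0,0,0,-0.1428],[0,0,0,0,0,-0.1428],[0,0,0,0,0,-0.1428],[0,0,0,0,0,-0.1428],[0,0,0,0,0,-0.1428],[0,0,0,0,0,-0.1428],[0,0,0,0,0,-0.1428]]'; python3 -m jog '[[17.2,-40.6,0,0,0,0],[17.2,-40.6,0,0,0,0],[17.2,-40.6,0,0,0,0],[17.2,-40.6,0,0,0,0],[17.2,-40.6,0,0,0,0],[17.2,-40.6,0,0,0,0],[17.2,-40.6,0,0,0,0],[17.2,-40.6,0,0,0,0],[0,0,0,0,0,0],[0,0,0,0,0,0],[0,0,0,0,0,0],[0,0,0,0,0,0]]';python3 - <<'E'
from h import *
im,c=look([('arbor',20),('cup_a',100)],'w2')
for P in ([630,-11.6,78],[630,-11.6,30],[570,-12,135]): print(P,proj(c,P))
E
```

```text
time: 6.8
tool_pos: [432.2, -336.9, 131.6]
tcp_rot: [-3.141, 0.0, 0.006]
contact_force: [0.6, -0.1, -0.6]
grip_width: 59.3
finger_force: 30.0
time: 8.0
tool_pos: [569.6, -13.6, 131.7]
tcp_rot: [3.141, 0.0, -0.002]
contact_force: [0.1, -0.1, -1.1]
grip_width: 59.5
finger_force: 30.0
t 8.05 [569.7 -13.6 131.7] [ 3.141e+00  0.000e+00 -2.000e-03]
arbor 0.96 [282.3 129.6] [109.4 112. ] 9620 [633.2 -12.3]
cup_a 0.71 [282.4 271.8] [110.1 115.9] 5999 [550.1 -12.3]
cup_a 0.42 [  3.7 117.4] [ 40.4 230.8] 3485 [645.  141.1]
[630, -11.6, 78] [[281.01053566 140.63583639]]
[630, -11.6, 30] [[281.36487821 134.73541534]]
[570, -12, 135] [[281.63349109 269.01579964]]
```

View pics/w2.png

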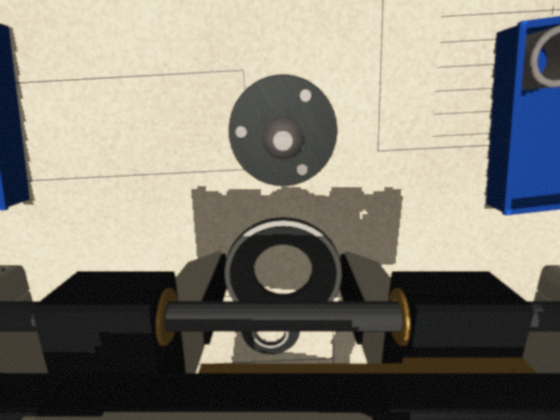

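The picture shows the arbor foot centred at (282,130) and its pin top at (283,141). The held cup is at (283,270), level, and the dome is visible behind at (270,330).

Run:
```python
from h import *
K,r,p=c=cam("wrist");im=bot.capture("wrist")
g=cv2.cvtColor(im,cv2.COLOR_RGB2GRAY)
b=(g[120:165,262:305]>150).astype(np.uint8);n,l,s,ct=cv2.connectedComponentsWithStats(b)
for i in range(1,n):
    if s[i,4]>20: q=ct[i]+[262,120];print('pin top',q,s[i,4],ray(c,q,78))
m=bot.outline_of('arbor','wrist')[0]['mask'].astype(np.uint8)
k=max(cv2.findContours(m,0,1)[0],key=cv2.contourArea);e=cv2.fitEllipse(k);print('foot',e,ray(c,e[0],10))
d=[d for d in bot.outline_of('cup_a','wrist') if abs(d['pixel'][0]-282)<60][0]
# cup outer rim: least squares on upper contour against projected 60 mm circle at z 138
v,u=np.nonzero(d['mask']);hull=cv2.convexHull(np.c_[u,v].astype(np.int32))[:,0];hull=hull[hull[:,1]<285]
o=bot.get_obs();z=131.7-2.7+8.5
from scipy.optimize import least_squares
P=np.array([ray(c,h,z)[:2] for h in hull]);f=least_squares(lambda x:np.hypot(*(P-x[:2]).T)-x[2],[570,-12,30])
print('cup',f.x,f.cost,o['tool_pos'])
```

```text
pin top [282.87543253 140.58823529] 289 [630.26068159 -12.43954329  78.        ]
foot ((282.9307556152344, 130.14683532714844), (108.30198669433594, 111.89522552490234), 172.79627990722656) [632.43154353 -12.46107093  10.        ]
cup [569.63536631 -12.07581488  29.67667675] 0.44444954721586244 [569.96762012 -12.81770895 131.78012043]
```

```bash
python3 -m jog '[[30.4,0.1,0,0,0,0],[30.4,0.1,0,0,0,0],[0,0,23,0,0,0],[0,0,23,0,0,0],[0,0,0,0,0,0],[0,0,0,0,0,0],[0,0,0,0,0,0]]';python3 - <<'E'
from h import *
im,c=look([('arbor',20),('cup_a',100)])
cv2.imwrite('pics/w3.png',cv2.resize(im[180:330,180:380,::-1],None,fx=3,fy=3))
z=bot.get_obs()['tool_pos'][2]
for P in ([630.7,-12.4,78],[630.7,-12.4,85.7-2.7],[630.7,-12.4,85.7-2.7+9]): print(P,proj(c,P))
E
```

```text
time: 9.0
tool_pos: [631.7, -12.7, 87.2]
tcp_rot: [3.141, -0.002, -0.0]
contact_force: [0.1, -0.5, -1.7]
grip_width: 59.6
finger_force: 30.0
t 9.05 [631.7 -12.7  87.4] [ 3.141e+00 -3.000e-03 -0.000e+00]
arbor 0.79 [283.7 217.9] [115.3 119.6] 7828 [636.6 -12.3]
cup_a 0.72 [282.8 267.3] [ 99.4 119.1] 6163 [637.7 -11.7]
[630.7, -12.4, 78] [[284.13865077 260.77511803]]
[630.7, -12.4, 83.0] [[284.17091999 264.80704244]]
[630.7, -12.4, 92.0] [[284.23353853 272.63100618]]
```

View pics/w3.png

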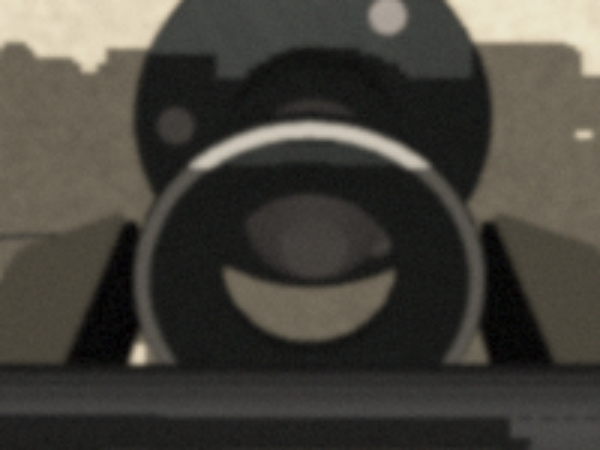

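The pin top at about (284,262) lies inside the bore (centre about (283,264)) within roughly 0.5 mm. Nudging and lowering with force checks.

```bash
python3 -m jog '[[-0.3,0.4,6,0,0,0],[0,0,6,0,0,0],[0,0,6,0,0,0],[0,0,6,0,0,0],[0,0,0,0,0,0]]';python3 -m jog '[[0,0,8,0,0,0],[0,0,8,0,0,0],[0,0,8,0,0,0],[0,0,3,0,0,0],[0,0,0,0,0,0],[0,0,0,0,0,0]]'
```

```text
time: 9.65
tool_pos: [630.1, -12.9, 60.4]
tcp_rot: [-3.142, 0.001, -0.0]
contact_force: [0.5, -0.2, -1.1]
grip_width: 59.4
finger_force: 30.0
time: 10.25
tool_pos: [630.5, -12.9, 34.7]
tcp_rot: [-3.142, 0.0, -0.0]
contact_force: [0.3, 0.5, -0.7]
grip_width: 59.0
finger_force: 30.0
```

```bash
python3 -m jog '[[0,0,1.7,0,0,0],[0,0,0,0,0,0],[0,0,0,0,0,0]]';python3 -m jog '[[0,0,0,0,0,0],[0,0,0,0,0,0],[0,0,0,0,0,0],[0,0,-20,0,0,0],[0,0,-40,0,0,0],[0,0,-38,0,0,0],[-48,-3,0,0,0,0],[-48,-3,0,0,0,0],[-48,-3,0,0,0,0],[-48,-3,31,0,0,0],[0,0,0,0,0,0],[0,0,0,0,0,0]]' 85;python3 -m jog '[[0,0,0,0,0,0],[0,0,0,0,0,0]]'
python3 - <<'E'
from h import *
im,c=look([('dome',3)],'w4')
E
```

```text
time: 10.55
tool_pos: [630.6, -12.9, 33.1]
tcp_rot: [3.142, -0.0, -0.0]
contact_force: [-1.2, -0.1, -1.1]
grip_width: 59.4
finger_force: 30.0
time: 11.75
tool_pos: [443.8, -1.1, 103.9]
tcp_rot: [-3.142, 0.001, -0.0]
contact_force: [0.9, 0.1, 0.5]
grip_width: 77.8
finger_force: 0.0
time: 11.95
tool_pos: [446.8, -1.6, 104.7]
tcp_rot: [3.141, -0.003, -0.0]
contact_force: [0.2, -0.7, 0.1]
grip_width: 77.9
finger_force: 0.0
t 12.0 [446.4  -1.5 104.5] [ 3.141e+00 -2.000e-03 -0.000e+00]
dome 0.93 [281.4 222.3] [69.5 71.5] 2930 [436.6   0.6]
```

View pics/w4.png

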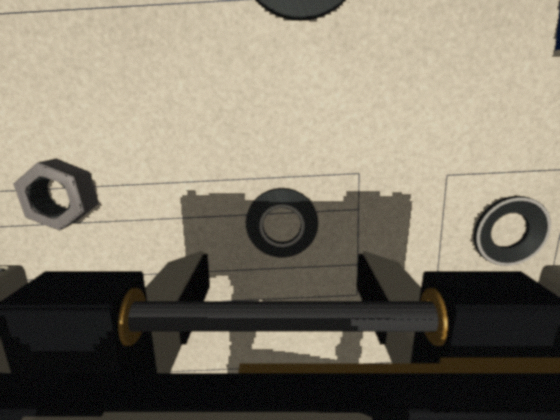

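The dome is at (281,222) with the bright rim around its bore. Nut at (57,195), second cup at (512,230). Descending to grip the dome.

```bash
python3 -m jog '[[-9.9,-2,0,0,0,0],[0,0,40,0,0,0],[0,0,40,0,0,0],[0,0,15,0,0,0],[0,0,4,0,0,0],[0,0,0,0,0,0],[0,0,0,0,0,0],[0,0,0,0,0,0]]'; python3 -c "
from plant import bot
import numpy as np,time
o=bot.get_obs();print(np.round(o['tool_pos'],2),np.round(o['contact_force'],1))"
```

```text
time: 12.85
tool_pos: [435.5, 0.6, 6.0]
tcp_rot: [3.141, -0.002, -0.0]
contact_force: [-0.6, 0.1, -0.1]
grip_width: 77.7
finger_force: 0.0
[435.49   0.65   5.96] [-0.6  0.1 -0.1]
```

```bash
python3 -m jog '[[0.5,0,2,0,0,0],[0,0,1.8,0,0,0],[0,0,0,0,0,0],[0,0,0,0,0,0]]'; python3 -m jog '[[0,0,0,0,0,0],[0,0,0,0,0,0],[0,0,0,0,0,0],[0,0,0,0,0,0],[0,0,0,0,0,0]]' 50
```

```text
time: 13.25
tool_pos: [435.2, 0.7, 1.1]
tcp_rot: [3.142, 0.0, -0.0]
contact_force: [0.0, -0.8, -0.2]
grip_width: 78.1
finger_force: 0.0
time: 13.75
tool_pos: [435.2, 0.7, 1.1]
tcp_rot: [3.141, -0.0, -0.0]
contact_force: [0.2, -0.4, 0.1]
grip_width: 59.2
finger_force: 30.0
```

```bash
python3 -m jog '[[0,0,-40,0,0,0],[0,0,-45,0,0,0],[0,0,-45,0,0,0],[34,3.4,0,0,0,0],[34,3.4,0,0,0,0],[34,3.4,0,0,0,0],[33,3.3,0,0,0,0],[0,0,0,0,0,0],[0,0,0,0,0,0],[0,0,0,0,0,0],[0,0,0,0,0,0]]'
cat >> h.py <<'E'
from scipy.optimize import least_squares
def held(cls,dz):  # held washer centre from its outer rim, dz = rim height above TCP
    c=cam("wrist");im=bot.capture("wrist");z=bot.get_obs()['tool_pos'][2]+dz
    for d in bot.outline_of(cls,'wrist'):
        if abs(d['pixel'][0]-282)>60 or d['pixel'][1]<190: continue
        v,u=np.nonzero(d['mask']);h=cv2.convexHull(np.c_[u,v].astype(np.int32))[:,0];h=h[h[:,1]<285]
        P=np.array([ray(c,q,z)[:2] for q in h]);f=least_squares(lambda x:np.hypot(*(P-x[:2]).T)-x[2],[P[:,0].mean(),P[:,1].mean()-20,30])
        print(cls,round(d['p'],2),np.round(f.x,2),round(f.cost,2),'tool',np.round(bot.get_obs()['tool_pos'],1))
    return im,c
E
python3 - <<'E'
from h import *
im,c=held('dome',1.5);held('dome',1.5)
cv2.imwrite('pics/w5.png',im[:,:,::-1])
q=(cv2.cvtColor(im,7)[120:165,262:305]>150).astype(np.uint8);n,l,s,ct=cv2.connectedComponentsWithStats(q)
for i in range(1,n):
    if s[i,4]>20: print('pin',ct[i]+[262,120],s[i,4],ray(c,ct[i]+[262,120],78))
E
```

```text
time: 14.85
tool_pos: [569.2, -12.6, 131.1]
tcp_rot: [-3.142, 0.001, -0.0]
contact_force: [0.9, 0.5, -1.0]
grip_width: 59.1
finger_force: 30.0
dome 0.89 [569.91 -11.34  30.52] 0.98 tool [569.6 -12.7 131.4]
dome 0.77 [570.37 -11.52  30.28] 1.39 tool [569.9 -12.7 131.4]
pin [284.24482759 139.58965517] 290 [630.21269379 -12.44490412  78.        ]
```

View pics/w5.png

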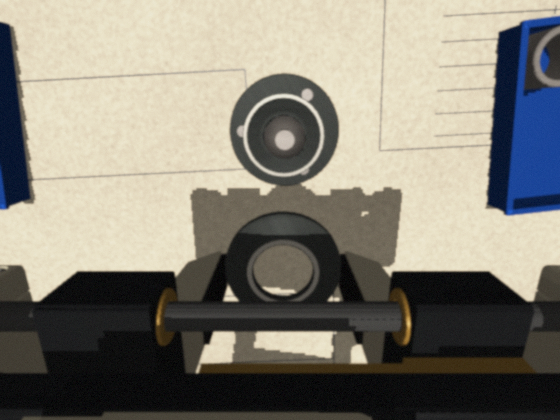

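The first cup sits on the arbor, hollow up, at (285,132); the dome is held level at (283,268). Inserting it.

```bash
python3 -m jog '[[30,0.1,0,0,0,0],[30,0.1,0,0,0,0],[0,0,23,0,0,0],[0,0,23,0,0,0],[0,0,0,0,0,0],[0,0,0,0,0,0],[0,0,6,0,0,0],[0,0,6,0,0,0],[0,0,6,0,0,0],[0,0,6,0,0,0],[0,0,0,0,0,0]]';python3 -m jog '[[0,0,7,0,0,0],[0,0,7,0,0,0],[0,0,5,0,0,0],[0,0,0,0,0,0],[0,0,0,0,0,0]]'
```

```text
time: 16.15
tool_pos: [629.5, -12.9, 60.0]
tcp_rot: [-3.141, 0.002, -0.0]
contact_force: [-0.7, -0.4, -0.8]
grip_width: 59.4
finger_force: 30.0
time: 16.65
tool_pos: [630.2, -13.0, 42.0]
tcp_rot: [3.142, 0.0, -0.0]
contact_force: [0.8, 0.0, -0.6]
grip_width: 59.6
finger_force: 30.0
```

```bash
python3 -m jog '[[0,0,1.5,0,0,0],[0,0,0,0,0,0],[0,0,0,0,0,0]]';python3 -m jog '[[0,0,0,0,0,0],[0,0,0,0,0,0],[0,0,0,0,0,0],[0,0,-16,0,0,0],[0,0,-40,0,0,0],[0,0,-35,0,0,0],[-33,29.3,0,0,0,0],[-33,29.3,0,0,0,0],[-33,29.3,0,0,0,0],[-33,29.3,0,0,0,0],[-33,29.3,0,0,0,0],[-33,29.3,0,0,0,0]]' 85;python3 -m jog '[[0,0,31,0,0,0],[0,0,0,0,0,0],[0,0,0,0,0,0],[0,0,0,0,0,0]]'
python3 - <<'E'
from h import *
look([('cup_a',9)]);look([('cup_a',9)])
E
```

```text
time: 16.95
tool_pos: [630.3, -13.0, 40.8]
tcp_rot: [3.141, -0.0, -0.0]
contact_force: [-0.0, 0.2, -2.0]
grip_width: 59.5
finger_force: 30.0
time: 18.15
tool_pos: [430.9, -189.7, 132.0]
tcp_rot: [3.141, -0.001, 0.0]
contact_force: [0.2, -0.9, 0.2]
grip_width: 78.0
finger_force: 0.0
time: 18.55
tool_pos: [433.2, -188.6, 101.6]
tcp_rot: [3.141, -0.001, 0.001]
contact_force: [0.5, 0.2, 0.1]
grip_width: 77.8
finger_force: 0.0
t 18.6 [ 433.3 -188.5  101.6] [ 3.141e+00 -2.000e-03  1.000e-03]
cup_a 0.88 [251.9 327.8] [59.1 67.2] 1201 [ 326.9 -160.2]
cup_a 0.62 [283.3 215.8] [73.2 76.1] 3447 [ 431.5 -187.9]
t 18.7 [ 433.  -188.5  101.4] [ 3.141e+00 -1.000e-03  1.000e-03]
cup_a 0.82 [283.4 215.7] [72.2 74.7] 3234 [ 431.6 -187.9]
cup_a 0.69 [251.1 327.5] [58.5 67.5] 1192 [ 327.3 -159.4]
```

```bash
python3 -m jog '[[-1,-0.6,0,0,0,0],[0,0,40,0,0,0],[0,0,40,0,0,0],[0,0,14,0,0,0],[0,0,2.5,0,0,0],[0,0,1.5,0,0,0],[0,0,0,0,0,0],[0,0,0,0,0,0]]'; python3 -m jog '[[0,0,0,0,0,0],[0,0,0,0,0,0],[0,0,0,0,0,0],[0,0,0,0,0,0],[0,0,0,0,0,0]]' 50
```

```text
time: 19.55
tool_pos: [431.9, -188.6, 3.7]
tcp_rot: [3.14, -0.002, -0.0]
contact_force: [-0.1, -0.0, -0.3]
grip_width: 78.0
finger_force: 0.0
time: 20.05
tool_pos: [431.4, -188.3, 3.0]
tcp_rot: [3.141, -0.001, -0.0]
contact_force: [-1.4, 0.2, 4.8]
grip_width: 59.4
finger_force: 30.0
```

```bash
python3 -m jog '[[0,0,-40,0,0,0],[0,0,-45,0,0,0],[0,0,-45,0,0,0],[23.1,-29.2,0,0,0,0],[23.1,-29.2,0,0,0,0],[23.1,-29.2,0,0,0,0],[23.1,-29.2,0,0,0,0],[23.1,-29.2,0,0,0,0],[23.1,-29.2,0,0,0,0],[0,0,0,0,0,0],[0,0,0,0,0,0],[0,0,0,0,0,0]]'; python3 -m jog '[[0,0,0,0,0,0]]'
python3 - <<'E'
from h import *
im,c=held('cup_a',5.8);held('cup_a',5.8)
cv2.imwrite('pics/w6.png',im[:,:,::-1])
E
```

```text
time: 21.25
tool_pos: [568.9, -13.6, 132.2]
tcp_rot: [3.141, 0.001, -0.001]
contact_force: [-0.6, -0.2, -0.7]
grip_width: 59.5
finger_force: 30.0
time: 21.35
tool_pos: [569.1, -14.0, 132.5]
tcp_rot: [3.141, 0.001, -0.002]
contact_force: [0.1, -0.6, -0.4]
grip_width: 59.2
finger_force: 30.0
cup_a 0.56 [569.09 -12.83  30.02] 0.52 tool [569.4 -13.9 132.7]
cup_a 0.78 [569.38 -12.68  30.01] 0.68 tool [569.6 -13.6 132.8]
```

View pics/w6.png

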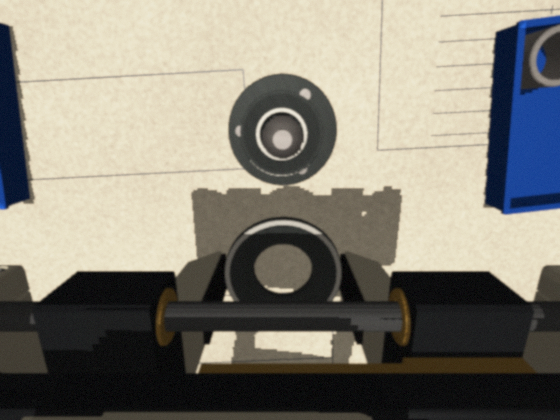

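The dome sits over the first cup, bore rim bright, at (283,133); the last cup is held at (283,268).

```bash
python3 -m jog '[[30.4,-0.2,0,0,0,0],[30.4,-0.2,0,0,0,0],[0,0,23,0,0,0],[0,0,23,0,0,0],[0,0,0,0,0,0],[0,0,0,0,0,0],[0,0,6,0,0,0],[0,0,6,0,0,0],[0,0,6,0,0,0],[0,0,6,0,0,0],[0,0,0,0,0,0],[0,0,0,0,0,0]]';python3 -m jog '[[0,0,5,0,0,0],[0,0,4,0,0,0],[0,0,0,0,0,0],[0,0,0,0,0,0]]'
```

```text
time: 22.75
tool_pos: [630.5, -12.6, 62.5]
tcp_rot: [3.142, 0.0, -0.0]
contact_force: [0.2, 0.2, -0.1]
grip_width: 59.1
finger_force: 30.0
time: 23.15
tool_pos: [630.5, -12.6, 53.4]
tcp_rot: [3.142, 0.0, -0.0]
contact_force: [-0.7, -0.5, -1.3]
grip_width: 59.0
finger_force: 30.0
```

```bash
python3 -m jog '[[0,0,1.2,0,0,0],[0,0,1,0,0,0],[0,0,0,0,0,0],[0,0,0,0,0,0]]';python3 -m jog '[[0,0,0,0,0,0],[0,0,0,0,0,0],[0,0,0,0,0,0],[0,0,-10,0,0,0],[0,0,-35,0,0,0],[0,0,-35,0,0,0],[-27,-31.3,0,0,0,0],[-27,-31.3,0,0,0,0],[-27,-31.3,0,0,0,0],[-27,-31.3,0,0,0,0],[-27,-31.3,0,0,0,0],[-27,-31.3,0,0,0,0]]' 85;python3 -m jog '[[0,0,31,0,0,0],[0,0,0,0,0,0],[0,0,0,0,0,0],[0,0,0,0,0,0]]'
python3 - <<'E'
from h import *
im,c=look([('nut',12)]);bot.capture('wrist')
cv2.imwrite('pics/w7.png',im[:,:,::-1])
for d in bot.outline_of('nut','wrist')[:1]:
    m=d['mask'].astype(np.uint8);k=max(cv2.findContours(m,0,1)[0],key=cv2.contourArea)
    # top face hexagon fit on z=24 and bottom: union silhouette; report contour polygon on both planes
    ap=cv2.approxPolyDP(k,4,True)[:,0];print(ap.tolist())
    for z in(24,0): print(z,np.round([ray(c,q,z)[:2] for q in ap],1).tolist())
c=cam('top');bot.capture('top')
for n in('nut_bin','sleeve_bin'):
    d=bot.outline_of(n,'top')[0];v,u=np.nonzero(d['mask']);P=np.array([ray(c,q,30)[:2] for q in np.c_[u,v]],np.float32);print(n,cv2.minAreaRect(P))
E
```

```text
time: 23.55
tool_pos: [630.6, -12.6, 51.4]
tcp_rot: [3.142, 0.0, -0.0]
contact_force: [-0.1, 1.0, -0.8]
grip_width: 59.6
finger_force: 30.0
time: 24.75
tool_pos: [467.7, 176.3, 132.4]
tcp_rot: [-3.141, -0.001, -0.0]
contact_force: [-0.1, 0.0, 0.1]
grip_width: 77.7
finger_force: 0.0
time: 25.15
tool_pos: [469.9, 174.8, 101.6]
tcp_rot: [-3.141, -0.002, -0.001]
contact_force: [-0.2, -0.2, 0.7]
grip_width: 77.9
finger_force: 0.0
t 25.2 [469.9 174.8 101.6] [-3.141e+00 -2.000e-03 -1.000e-03]
nut 0.56 [284.8 223.8] [65.9 69.3] 2714 [462.6 174.4]
[[281, 189], [255, 207], [253, 218], [258, 245], [289, 258], [315, 241], [314, 212], [309, 199]]
24 [[493.6, 177.2], [480.0, 196.6], [471.4, 198.3], [449.5, 195.1], [438.6, 171.2], [452.8, 151.3], [476.0, 152.7], [486.1, 156.7]]
0 [[488.0, 177.4], [472.9, 198.7], [463.5, 200.6], [439.4, 197.0], [427.3, 170.7], [443.0, 148.9], [468.6, 150.4], [479.6, 154.7]]
nut_bin ((655.2969360351562, 270.3086242675781), (139.2610626220703, 139.51695251464844), 85.86722564697266)
sleeve_bin ((645.3673095703125, -250.50062561035156), (147.80252075195312, 137.85838317871094), 6.907947063446045)
```

View pics/w7.png

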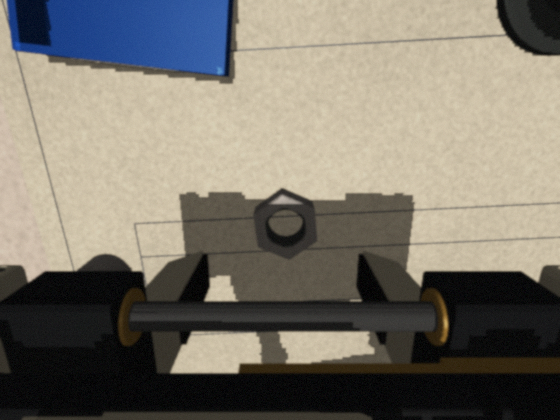

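The nut is at (285,224), a corner pointing almost along +x, and the nut bin's front is at upper left. I'll fit the silhouettes for the nut and bin poses.

```bash
cat >> h.py <<'E'
from scipy.optimize import minimize
def prism(base,z0,z1):
    return np.vstack([np.c_[base,np.full(len(base),z)] for z in (z0,z1)])
def fit(c,mask,pts,x0,step=(4,4,.1)):
    def cost(x):
        r=R.from_euler('z',x[2]).as_matrix();q=proj(c,pts@r.T+[x[0],x[1],0])
        h=cv2.convexHull(np.round(q*16).astype(np.int32))
        a=np.zeros(mask.shape,np.uint8);cv2.fillConvexPoly(a,h,255,cv2.LINE_AA,4)
        a=a/255.;return 1-np.minimum(a,mask).sum()/np.maximum(a,mask).sum()
    s=np.array([x0]+[np.add(x0,np.eye(3)[i]*step[i]) for i in range(3)])
    f=minimize(cost,x0,method='Nelder-Mead',options=dict(initial_simplex=s,xatol=.02,fatol=1e-5));return np.round(f.x,3),round(1-f.fun,3)
HEX=np.array([[26.55*np.cos(a),26.55*np.sin(a)] for a in np.arange(6)*np.pi/3])
BIN=np.array([[70,65],[70,-65],[-70,-65],[-70,65.]])
E
python3 - <<'E'
from h import *
c=cam('wrist');bot.capture('wrist');m=bot.outline_of('nut','wrist')[0]['mask'];print(bot.get_obs()['tool_pos'])
for y in(0,.1,-.1,.3): print('nut',fit(c,m,prism(HEX,0,24),[465,174,y]))
c=cam('top');bot.capture('top')
for n,x in(('nut_bin',[650,270]),('sleeve_bin',[645,-250])):
    m=bot.outline_of(n,'top')[0]['mask']
    for y in(-.05,.05): print(n,fit(c,m,prism(BIN,0,30),x+[y]))
E
```

```text
[468.72496258 175.13849494 100.48689022]
nut (array([4.63266e+02, 1.74272e+02, 1.04000e-01]), np.float64(0.737))
nut (array([4.62998e+02, 1.74185e+02, 1.22000e-01]), np.float64(0.737))
nut (array([4.63186e+02, 1.74043e+02, 1.43000e-01]), np.float64(0.737))
nut (array([4.63539e+02, 1.74467e+02, 1.26000e-01]), np.float64(0.736))
nut_bin (array([ 6.56639e+02,  2.72971e+02, -1.57000e-01]), np.float64(0.761))
nut_bin (array([ 6.56356e+02,  2.72320e+02, -1.25000e-01]), np.float64(0.762))
sleeve_bin (array([ 6.48579e+02, -2.51813e+02,  1.13000e-01]), np.float64(0.964))
sleeve_bin (array([ 6.48606e+02, -2.51797e+02,  1.24000e-01]), np.float64(0.964))
```

```bash
python3 -m jog '[[-5.5,0.8,0,0,0,0],[0,0,0,0,0,-0.12],[0,0,40,0,0,0],[0,0,40,0,0,0],[0,0,12,0,0,0],[0,0,2.5,0,0,0],[0,0,0,0,0,0],[0,0,0,0,0,0]]'; python3 -m jog '[[0,0,0,0,0,0],[0,0,0,0,0,0],[0,0,0,0,0,0],[0,0,0,0,0,0],[0,0,0,0,0,0],[0,0,0,0,0,0]]' 35
```

```text
time: 26.55
tool_pos: [464.3, 174.7, 7.4]
tcp_rot: [-3.141, -0.003, 0.12]
contact_force: [0.5, 0.6, -0.2]
grip_width: 78.2
finger_force: 0.0
time: 27.15
tool_pos: [463.3, 174.3, 6.1]
tcp_rot: [3.141, -0.0, 0.12]
contact_force: [-0.2, -1.5, 3.3]
grip_width: 45.6
finger_force: 30.0
```

```bash
python3 -m jog '[[0,0,-40,0,0,0],[0,0,-45,0,0,0],[0,0,0,0,0,0.13],[0,0,0,0,0,0.13],[30.5,-24.9,0,0,0,0],[30.5,-24.9,0,0,0,0],[30.5,-24.9,0,0,0,0],[30.5,-24.9,0,0,0,0],[30.5,-24.9,0,0,0,0],[0,0,0,0,0,0],[0,0,0,0,0,0],[0,0,0,0,0,0]]'; python3 -m jog '[[0,0,0,0,0,0],[0,0,0,0,0,0]]'
python3 - <<'E'
from h import *
im,c=look([('nut_bin',30)])
a=im.copy()
x,y,w=656.5,272.5,-.14
for z,b,col in((30,BIN,(255,0,0)),(3,np.array([[17,62],[17,-62],[-67,-62],[-67,62.]]),(255,255,0))):
    q=proj(c,np.c_[b,np.full(4,z)]@R.from_euler('z',w).as_matrix().T+[x,y,0]);cv2.polylines(a,[np.round(q).astype(np.int32)],True,col,1)
cv2.imwrite('pics/w8.png',a[:,:,::-1])
E
```

```text
time: 28.35
tool_pos: [630.2, 275.9, 90.1]
tcp_rot: [3.14, 0.002, -0.14]
contact_force: [-0.3, -0.5, -2.2]
grip_width: 45.6
finger_force: 30.0
time: 28.55
tool_pos: [631.1, 276.0, 91.4]
tcp_rot: [3.141, -0.0, -0.141]
contact_force: [0.5, 0.4, -1.6]
grip_width: 45.4
finger_force: 30.0
t 28.6 [631.2 276.1  91.5] [-3.142 -0.    -0.14 ]
nut_bin 0.93 [285.9 170.3] [250.8 251.4] 32194 [670.6 269.2]
```

View pics/w8.png

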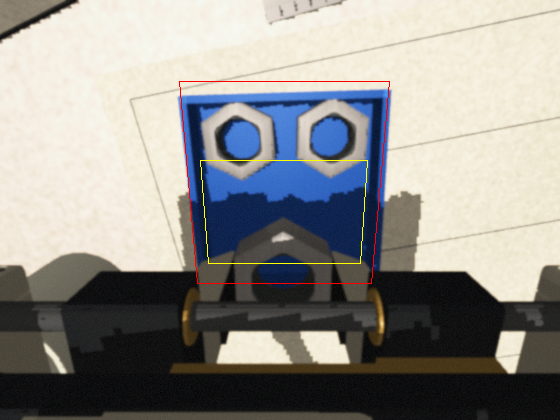

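The overlay shows the true bin about 7 mm nearer in x than my top fit (far edge at row ~94, predicted 82) and turned about 2° less. I'll shift back and lower.

```bash
python3 -m jog '[[-7.5,0,0,0,0,-0.04],[0,0,30,0,0,0],[0,0,30,0,0,0],[0,0,15,0,0,0],[0,0,4,0,0,0],[0,0,0,0,0,0],[0,0,0,0,0,0]]'; python3 -m jog '[[0,0,1.2,0,0,0],[0,0,1.2,0,0,0],[0,0,0,0,0,0],[0,0,0,0,0,0]]'
```

```text
time: 29.35
tool_pos: [625.2, 277.8, 13.5]
tcp_rot: [-3.141, -0.003, -0.1]
contact_force: [0.6, 0.4, -0.9]
grip_width: 45.1
finger_force: 30.0
time: 29.75
tool_pos: [624.2, 277.5, 9.7]
tcp_rot: [-3.142, -0.0, -0.1]
contact_force: [0.3, -0.4, -1.8]
grip_width: 45.5
finger_force: 30.0
```

```bash
python3 -m jog '[[0,0,0.6,0,0,0],[0,0,0,0,0,0],[0,0,0,0,0,0]]'; python3 -m jog '[[0,0,0,0,0,0],[0,0,0,0,0,0],[0,0,0,0,0,0],[0,0,-20,0,0,0],[0,0,-40,0,0,0],[0,0,-30,0,0,0],[0,0,0,0,0,0]]' 64; python3 -c "
from h import *
im=bot.capture('wrist');cv2.imwrite('pics/w9.png',im[:,:,::-1])"; python3 -m jog '[[-43,-6,0,0,0,0],[-43,-6,0,0,0,0],[-43,-6,0,0,0,0],[-43,-6,0,0,0,0],[-43,-6,0,0,0,0],[0,0,0,0,0,0],[0,0,0,0,0,0],[0,0,0,0,0,0],[0,0,0,0,0,0]]';python3 - <<'E'
from h import *
im,c=look([('sleeve',17)]);CIR=np.array([[20*np.cos(a),20*np.sin(a)] for a in np.arange(36)*np.pi/18])
d=bot.outline_of('sleeve','wrist')[0];k=np.uint8(d['mask']);kk=cv2.findContours(k,0,1)[0];m=cv2.drawContours(k.copy(),kk,-1,1,-1)
print('sleeve',fit(c,m,prism(CIR,0,34),[413,329,0]))
cv2.imwrite('pics/w10.png',im[:,:,::-1])
a=cv2.imread('pics/w9.png');cv2.imwrite('pics/w11.png',np.hstack([cv2.resize(a,(400,300)),cv2.resize(im[:,:,::-1],(400,300))]))
E
```

```text
time: 30.05
tool_pos: [624.2, 277.5, 9.2]
tcp_rot: [-3.142, -0.0, -0.1]
contact_force: [-0.5, -1.4, 0.6]
grip_width: 45.7
finger_force: 30.0
time: 30.75
tool_pos: [627.0, 278.4, 104.6]
tcp_rot: [-3.138, -0.009, -0.1]
contact_force: [0.5, -0.3, 1.0]
grip_width: 58.7
finger_force: 0.0
time: 31.7
tool_pos: [414.3, 328.5, 98.5]
tcp_rot: [3.141, -0.0, -0.101]
contact_force: [-0.4, 0.3, -0.2]
grip_width: 58.7
finger_force: 0.0
t 31.75 [414.2 328.4  98.5] [ 3.141 -0.    -0.102]
sleeve 0.76 [286.2 221.9] [57.3 63.5] 2198 [410.9 327.1]
sleeve (array([4.12429e+02, 3.26914e+02, 1.25000e-01]), np.float64(0.956))
```

View pics/w11.png

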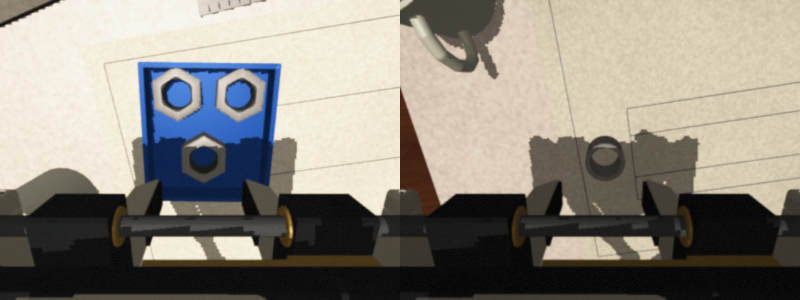

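Left half: the nut sits flat in the free front part of the bin. Right half: sleeve at about (205,157) in that half, with the mug handle well clear.

```bash
python3 -m jog '[[-1.6,1.7,0,0,0,0],[0,0,40,0,0,0],[0,0,35,0,0,0],[0,0,10,0,0,0],[0,0,1.5,0,0,0],[0,0,0,0,0,0],[0,0,0,0,0,0]]'; python3 -m jog '[[0,0,0,0,0,0],[0,0,0,0,0,0],[0,0,0,0,0,0],[0,0,0,0,0,0],[0,0,0,0,0,0]]' 30
```

```text
time: 32.55
tool_pos: [412.5, 327.9, 13.9]
tcp_rot: [-3.14, -0.002, -0.1]
contact_force: [0.4, -0.2, 0.5]
grip_width: 58.8
finger_force: 0.0
time: 33.05
tool_pos: [411.6, 327.3, 13.0]
tcp_rot: [-3.141, -0.001, -0.1]
contact_force: [-1.0, -1.8, 6.2]
grip_width: 39.8
finger_force: 30.0
```

```bash
python3 -m jog '[[0,0,-40,0,0,0],[0,0,-45,0,0,-0.109],[0,0,-45,0,0,-0.109],[10.34,43.1,0,0,0,0],[10.34,43.1,0,0,0,0],[10.34,43.1,0,0,0,0],[10.34,43.1,0,0,0,0],[10.34,43.1,0,0,0,0],[10.34,43.1,0,0,0,0],[10.34,43.1,0,0,0,0],[10.34,43.1,0,0,0,0],[10.34,43.1,0,0,0,0]]'; python3 -m jog '[[10.34,43.1,0,0,0,0],[10.34,43.1,0,0,0,0],[10.34,43.1,0,0,0,0],[10.34,43.1,0,0,0,0],[10.34,43.1,0,0,0,0],[0,0,20,0,0,0],[0,0,20,0,0,0],[0,0,0,0,0,0],[0,0,0,0,0,0],[0,0,0,0,0,0],[0,0,0,0,0,0]]'
python3 - <<'E'
from h import *
im,c=look([('sleeve_bin',30)])
a=im.copy()
x,y,w=648.6,-251.8,.118
for z,b,col in((30,BIN,(255,0,0)),(3,np.array([[24,62],[24,-62],[-67,-62],[-67,62.]]),(255,255,0))):
    q=proj(c,np.c_[b,np.full(4,z)]@R.from_euler('z',w).as_matrix().T+[x,y,0]);cv2.polylines(a,[np.round(q).astype(np.int32)],True,col,1)
cv2.imwrite('pics/w12.png',a[:,:,::-1])
E
```

```text
time: 34.25
tool_pos: [549.6, -48.7, 142.1]
tcp_rot: [-3.141, 0.0, 0.118]
contact_force: [0.1, 1.0, -1.3]
grip_width: 39.7
finger_force: 30.0
time: 35.35
tool_pos: [626.8, -254.9, 103.9]
tcp_rot: [3.14, -0.002, 0.118]
contact_force: [0.3, -0.1, -1.2]
grip_width: 39.8
finger_force: 30.0
t 35.4 [ 626.7 -254.9  103.8] [ 3.14e+00 -2.00e-03  1.18e-01]
sleeve_bin 0.76 [283.9 170.7] [228.  256.2] 29691 [ 664.4 -250.1]
```

View pics/w12.png

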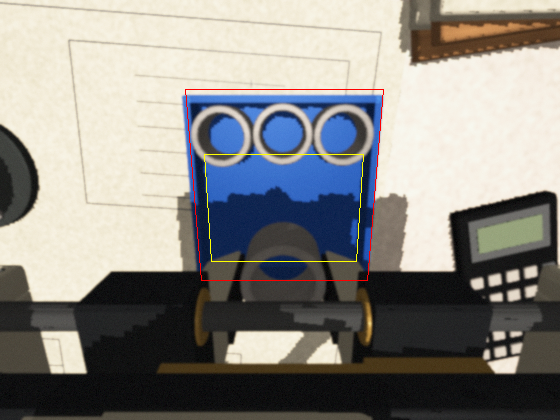

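The overlay shows the sleeve bin about 4 mm nearer than fitted (far edge row 96 vs 90), yaw matching. The calculator at (505,260) is clear.

```bash
python3 -m jog '[[-4,-0.5,0,0,0,0],[0,0,35,0,0,0],[0,0,30,0,0,0],[0,0,15,0,0,0],[0,0,4,0,0,0],[0,0,0,0,0,0],[0,0,0,0,0,0],[0,0,0,0,0,0]]'
```

```text
time: 36.25
tool_pos: [623.0, -255.4, 20.1]
tcp_rot: [3.14, -0.002, 0.118]
contact_force: [0.6, 0.2, -0.7]
grip_width: 39.5
finger_force: 30.0
```

```bash
python3 -m jog '[[0,0,1.2,0,0,0],[0,0,1.2,0,0,0],[0,0,0,0,0,0],[0,0,0,0,0,0]]';python3 -m jog '[[0,0,0.6,0,0,0],[0,0,0,0,0,0],[0,0,0,0,0,0]]'
```

```text
time: 36.65
tool_pos: [622.0, -254.9, 16.0]
tcp_rot: [3.142, 0.0, 0.118]
contact_force: [-1.0, -0.3, -1.2]
grip_width: 39.9
finger_force: 30.0
time: 36.95
tool_pos: [622.1, -254.9, 16.0]
tcp_rot: [3.141, -0.0, 0.118]
contact_force: [-3.3, 0.8, 5.2]
grip_width: 39.5
finger_force: 30.0
```

On the floor (contact about 6 N). Releasing, retreating upward, and checking everything.

```bash
python3 -m jog '[[0,0,0,0,0,0],[0,0,0,0,0,0],[0,0,0,0,0,0],[0,0,-20,0,0,0],[0,0,-40,0,0,0],[0,0,-45,0,0,0],[0,0,0,0,0,0]]' 60; python3 -c "
from h import *
im=bot.capture('wrist');cv2.imwrite('pics/wa.png',im[:,:,::-1])"; python3 -m jog '[[-35,-30,0,0,0,0],[-20,-40,0,0,0,0],[-3,-45,0,0,0,0],[-3,-45,0,0,0,0],[-3,-45,0,0,0,0],[-3,-38,0,0,0,0],[0,0,0,0,0,0],[0,0,0,0,0,0],[0,0,0,0,0,0]]'
python3 - <<'E'
from h import *
b=bot.capture('wrist');t=bot.capture('top');s=bot.capture('scene')
a=cv2.imread('pics/wa.png')
q=[a,b[:,:,::-1],t[:,:,::-1],cv2.resize(s[190:310,250:410,::-1],(560,420))]
q=[cv2.resize(i,(400,300)) for i in q]
cv2.imwrite('pics/fin.png',np.vstack([np.hstack(q[:2]),np.hstack(q[2:])]))
print(bot.get_obs()['tool_pos'],bot.get_obs()['time'])
c=cam('top')
for n,h in(('calculator',8),('mug',46)):
    for d in bot.outline_of(n,'top')[:1]:
        v,u=np.nonzero(d['mask']);print(n,np.round(ray(c,(u.mean(),v.mean()),h)[:2],1))
E
```

```text
time: 37.65
tool_pos: [625.6, -256.7, 127.8]
tcp_rot: [3.134, -0.011, 0.118]
contact_force: [-0.3, 0.2, 0.6]
grip_width: 55.1
finger_force: 0.0
time: 38.6
tool_pos: [527.1, -22.3, 119.9]
tcp_rot: [3.141, 0.0, 0.117]
contact_force: [0.3, -0.4, -0.3]
grip_width: 55.1
finger_force: 0.0
[527.11851752 -22.65285927 120.07918933] 38.75
mug [583.7 453.4]
```

View pics/fin.png

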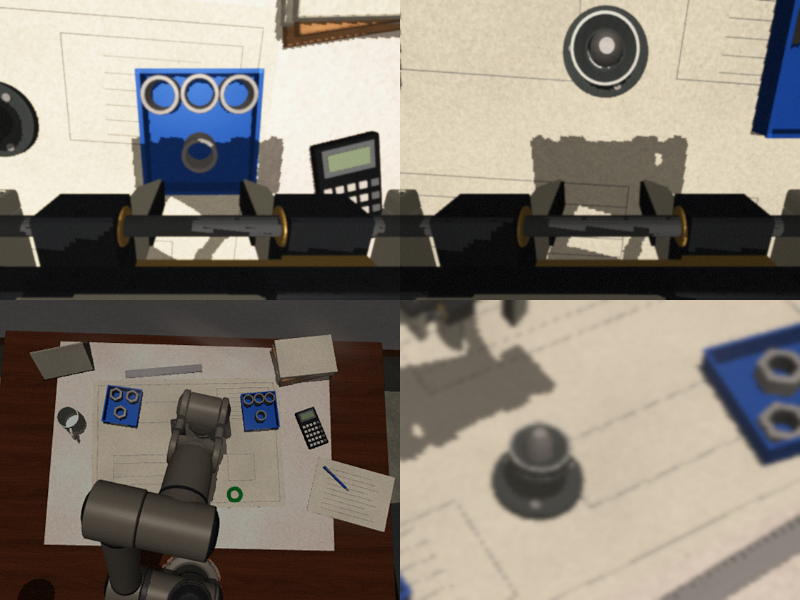

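The sleeve stands in the free part of its bin (200,150 in the top-left panel) and the nut lies in its own bin. The stack is level with a hollow-up cup on top at (605,50), and the mug and calculator look untouched. Handing in.

```bash
python3 -c "
from plant import bot
print(bot.close_job())"
```

```text
the job is handed in; nothing more can be done
None
```

The job is handed in at about 39 s: the washers are stacked cup, dome, cup on the arbor, the nut and sleeve sit in the free fronts of their bins, and the final pictures show the mug and calculator where they were.

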